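# Drop the plain cupboard token through the half-twist guide to its reader

### The job

Take the plain, headless access token out of the rack and drop it, foot first, into the hopper of the token drop with its steel disc still facing the open front of the drop (away from the reader). The twisted guide wires must turn it half round as it falls, so that it comes to rest standing on the seat with its disc facing the reader. Leave the other two tokens in the rack.

Things in the scene. Friction and masses are not known exactly. Their poses are not given: they have to be found in the camera images.
- token_centre (a point): Centre of the token to use: grey plastic, 84 mm tall, about 35 g. Round body 15 mm across, 50 mm high, tapering at its foot; a steel crossbar 40 mm long (y), 10 mm thick, runs through it 8 mm above the underside; a square stem 12 x 12 mm (faces along x and y) goes on up to a flat top, with no head. Underside 42 mm below this point, top 42 mm above. z is up; -x is the side with the steel disc.
- token_disc (a point): Centre of the steel disc, 10 mm across, on the front (-x) side of the token's body, 30 mm above its underside, 12 mm below its centre.
- bar_token_centre (a point): 42 mm up the token with a 36 mm crossbar at its top; to be left in the rack. It is 84 mm tall, otherwise like the token, same axes.
- disc_token_centre (a point): 42 mm up the token with a round upright disc head, 28 mm across; to be left in the rack. It is 98 mm tall, otherwise like the token, same axes.
- rack: Fixed white block, 56 x 184 x 20 mm, origin at the centre of its underside. Three pockets 12 mm deep in a row along its y, 60 mm apart, each holding one token upright, its lowest 12 mm inside, to be lifted straight out; which token is where varies. All discs face the rack's -x (towards the robot, give or take its yaw).
- drop_mouth (a point): Centre of the hopper's rim on top of the fixed token drop, 232 mm above the work surface. z is up, +x the reader side, -x the open front. Mouth 47 mm (x) by 61 mm (y), narrowing over 36 mm of depth to a slot 22 mm (x) by 43 mm (y): the 40 mm crossbar goes in along y. Collar 58 x 72 mm outside. A token let go upright with its foot in the hopper slides down by itself (slippery).
- drop_seat (a point): Centre of the seat floor at the foot of the drop, straight below the mouth, 12 mm above the work surface; same axes. Between slot and seat four steel wires turn a falling token by half a turn about the vertical. A token that has come through stands here, held upright by the wires, crossbar along y.
- drop_reader (a point): Centre of the reader's black round window, on the +x side of the seat, 30 mm from the drop's axis and 41 mm above the work surface; same axes.

How it is judged:
By the outcome, as a careful person would: the job done as asked, in the order asked, and still so for the second after the job is handed in, with the robot touching nothing.
It also fails if it takes over 42 s, if anything falls off the work surface, if the arm or the gripper's body presses on something with over 40 N, if the wrist force passes 120 N, or if a joint passes its speed limit or range.

### The arm

A 6-joint arm with a two-finger parallel gripper is mounted at the origin on a cart in front of the work surface, level with it; the furniture and walls round the work are solid. World frame = base frame: x ahead of the robot, y to its left, z up, the work surface at z = 0. Lengths are in mm, angles in rad, forces in N, time in s.
With the tool pointing down it reaches from about 350 to 775 mm from the base axis. Payload 7.3 kg.
Tool frame: the origin (TCP) lies at the centre of the arm's flange, where the gripper is bolted on; the fingertips stand 178 mm ahead of it and the grasp point (between the pads) lies 159 mm ahead of it; z points along the fingers, y is the direction in which the jaws open and shut (so a half turn about z gives the same grasp; the last joint's range is limited). The gripper opens to 92 mm and grips with 3 to 60 N. Pads are 19 mm wide; open, the fingers measure 130 mm over their backs; the gripper's body (75 mm by 190 mm) begins 47 mm behind the grasp point.
Start: joints at [1.075, 0.342, 1.524, -0, 1.275, -0.146], TCP at [179.901, 493.217, 404.741] pointing down, gripper open.
Joint ranges: [-2.53, 2.53], [-0.77, 2.02], [0.04, 2.7], [-1, 4.14], [0.28, 2.66], [-3.11, 3.11]. Speed limits (rad/s): [2.57, 2.57, 3.14, 3.14, 3.14, 3.14].

### API

Orientations are given as [roll, pitch, yaw] about the fixed x, y, z axes, in that order (R = Rz(yaw) Ry(pitch) Rx(roll)).
In Python, from plant import get_obs, capture, close_job gives the robot as it stands. The module is installed in compiled form; this text tells all that it offers.
- The arm moves only by the shell command python3 -m pendant 'ROWS'. ROWS is JSON, a list of rows, each a list of 3 entries, a list of its own where there are three numbers: the shift along the tool's x, y, z in m, then the turn, a rotation vector about the tool's x, y, z in rad, then the finger opening in m, from 0 to 0.0918. In form: [[[tx, ty, tz], [wx, wy, wz], fingers], ...]. A call has 1 to 10 rows; each row is the pose to reach, as a shift and turn from the pose commanded when the call began, along the tool's axes at that moment; what a row does not reach only later rows make up. A row lasts 1/12 s, in which the tool goes at most 41.7 mm and 7.16 degrees, less where a joint would pass 70% of its speed; a pose out of reach is approached as far as the arm can. A call with a gripper value outside its range is refused whole. The fingers move at their own pace and stop on an object; the grip force is fixed at half the most. Time passes only in rows, so rows that repeat a pose let the fingers close. It gives the time, the measured TCP pose, the force and the opening at its end, in the units of the state.
- get_obs(): the state, without advancing time (a new reading comes with each control period).
- capture(name): name is "scene" or "top" or "wrist"; returns a dict with "color" (480x640x3 uint8, red, green, blue), "mtx" (3x3 intrinsics, pixels), "rvec" (rotation vector, rad) and "tvec" (3), from world to camera coordinates, as OpenCV has them. Camera axes: x right, y down, z forward; pixel columns grow to the right and rows downward; lengths in mm; the calibration is good to about 2 mm. A picture is of the moment at which its call begins. There is no depth.
- close_job(): hands the job in, once; it reports no verdict.
The state is a dict: "time": time; "joint_positions": joint angles; "dq": joint speeds; "tau": joint torques, N m; "tool_pos": TCP position; "tcp_rot": TCP orientation; "contact_force": force on the tool from outside, world axes, zero at the start; "moment": the same for the moment, N m; "grip_width": finger opening in mm.
Only numpy, scipy, OpenCV 4.12 (cv2) and the standard library are available. Lean on these libraries where they do the work, as an engineer would, in place of code of your own. Each camera call takes 0.05 s, during which the arm holds its last target. There are 200 camera calls.

## Working session

There is one attempt and no reset: what is moved stays moved. The work goes in short steps, Python scripts to look and compute and a shell command to move; the robot and the scene stay as the last step left them, time stands still between calls to the robot, and variables do not carry over. Pictures are saved under pics/ and viewed, about 8 in all and at most 12, crops included, and the job is handed in when it is done.

```bash
mkdir -p pics
cat > h.py <<'E'
import numpy as np, cv2
from plant import get_obs, capture
def grab(n,tag):
    c=capture(n); cv2.imwrite(f'pics/{tag}.png',c['color'][:,:,::-1]); np.savez(f'pics/{tag}.npz',**{k:np.asarray(c[k]) for k in('mtx','rvec','tvec','color')}); return c
def load(tag): return dict(np.load(f'pics/{tag}.npz'))
def ray(c,uv):
    R=cv2.Rodrigues(np.array(c['rvec'],float))[0]; t=np.array(c['tvec'],float).reshape(3)
    d=R.T@np.linalg.inv(c['mtx'])@np.array([uv[0],uv[1],1.]); return -R.T@t,d/np.linalg.norm(d)
def onz(c,uv,z):
    o,d=ray(c,uv); return o+d*(z-o[2])/d[2]
def proj(c,P): return cv2.projectPoints(np.array(P,float).reshape(-1,3),np.array(c['rvec'],float),np.array(c['tvec'],float),np.array(c['mtx'],float),None)[0].reshape(-1,2)
def tri(obs):
    A=np.zeros((3,3));b=np.zeros(3)
    for c,uv in obs:
        o,d=ray(c,uv);M=np.eye(3)-np.outer(d,d);A+=M;b+=M@o
    return np.linalg.solve(A,b)
E
python3 - <<'E'
from h import *
a=grab('scene','s0');b=grab('top','t0');w=grab('wrist','w0')
for c in(a,b,w): print(ray(c,(320,240)))
print(get_obs())
E
```

```text
(array([ -58.40661082, -190.5185314 ,  787.26121243]), array([ 0.59974658,  0.37594841, -0.70637584]))
(array([ 269.74049519,  149.06112802, 1199.42415766]), array([ 1.94181191e-01, -7.91975226e-04, -9.80965360e-01]))
(array([105.15721622, 519.24814712, 384.73336475]), array([ 0.26429412, -0.10248019, -0.95898197]))
{'time': 0.15, 'joint_positions': array([ 1.07499681e+00,  3.42564389e-01,  1.52475330e+00, -1.42440813e-06,
        1.27538773e+00, -1.46008044e-01]), 'dq': array([-0.00152884, -0.00331423, -0.00418934,  0.00012946, -0.00094901,
        0.00082859]), 'tau': array([ 1.19767858e-03, -4.31467545e+01, -2.44352585e+01,  7.18099438e-02,
        5.36502257e-02, -9.35655453e-05]), 'tool_pos': array([179.86079783, 493.13861745, 404.21906935]), 'tcp_rot': array([-3.14049152e+00, -1.60549065e-04,  2.79180151e+00]), 'contact_force': array([ 0.44499699,  0.47574678, -0.08893152]), 'moment': array([ 0.04741291, -0.00125672, -0.0203183 ]), 'grip_width': 91.03790133141266}
```

View pics/s0.png

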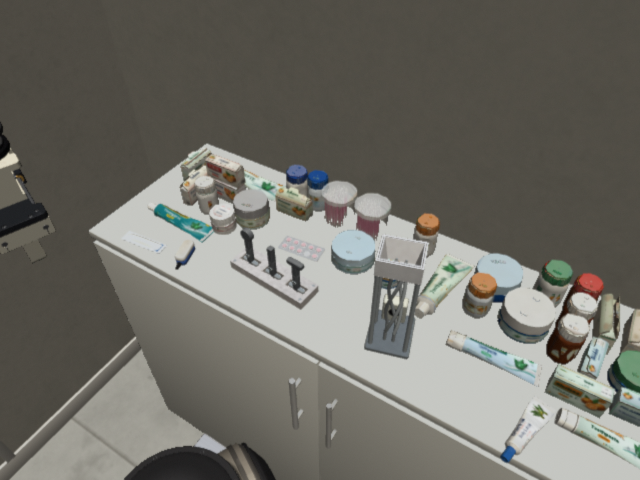

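View pics/t0.png

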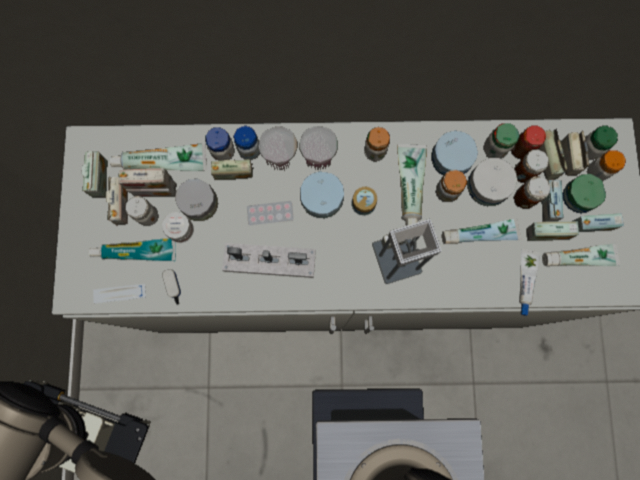

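The scene view shows the rack with tokens near (250,245), (271,260) and (295,273), with the middle one apparently headless. The drop's rim is near (400,258). In the top view the rack is at (270,260) and the mouth at (413,242). I'll enlarge both.

Run:
```python
from h import *
s=cv2.imread('pics/s0.png');t=cv2.imread('pics/t0.png')
def cr(im,x,y,w,h,W,H): return cv2.resize(im[y:y+h,x:x+w],(W,H),interpolation=cv2.INTER_CUBIC)
# 4x crops 100x75
o=np.vstack([np.hstack([cr(s,225,225,100,75,400,300),cr(s,365,230,80,60,400,300)]),np.hstack([cr(t,220,225,100,75,400,300),cr(t,365,215,80,60,400,300)])])
cv2.imwrite('pics/crop0.png',o)
```

```text
(no output)
```

View pics/crop0.png

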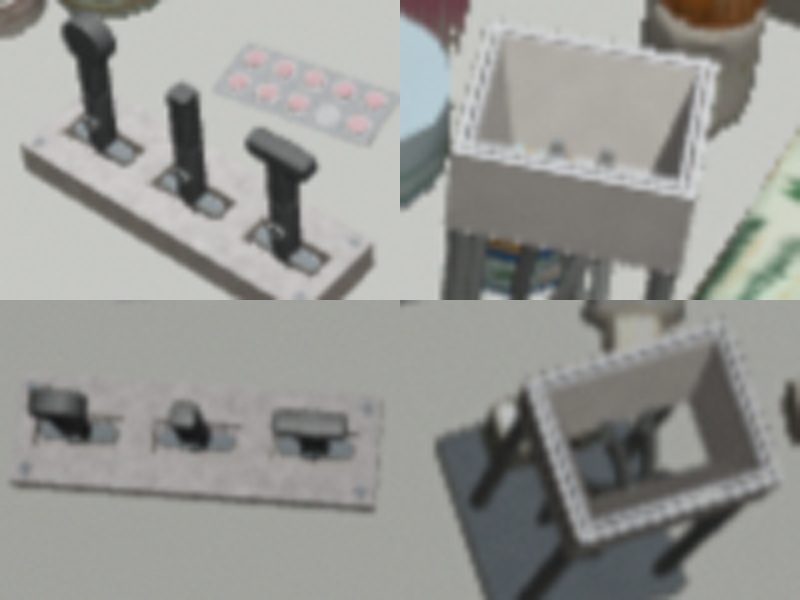

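Run:
```python
from h import *
s=load('s0');t=load('t0')
print('tok',tri([(s,(271,248.2)),(t,(266,252.5))]))
S=[(382.6,235.4),(427.8,242.4),(424.4,267.6),(376,260)]
T=[(391,232),(429.4,220),(440.2,251.4),(401.6,263)]
for c,L in((s,S),(t,T)):
    P=np.array([onz(c,u,232) for u in L]);print(P.round(1),P.mean(0).round(1),[np.linalg.norm(P[i]-P[(i+1)%4]).round(1) for i in range(4)])
R=np.array([onz(t,u,20) for u in [(227.5,246.2),(315.5,250),(314,274.5),(223,271)]]);print(R.round(1),R.mean(0),[np.linalg.norm(R[i]-R[(i+1)%4]).round(1) for i in range(4)])
print(np.rad2deg(np.arctan2(R[0,1]-R[1,1],R[0,0]-R[1,0])),np.rad2deg(np.arctan2(R[3,1]-R[2,1],R[3,0]-R[2,0])))
print(onz(s,(231.2,262),20),onz(s,(318,286.7),20))
```

```text
tok [467.56188028 250.69740212  87.33172769]
[[472.2  27.6 232. ]
 [494.5 -38.  232. ]
 [444.  -54.3 232. ]
 [420.7  12.5 232. ]] [457.9 -13.1 232. ] [np.float64(69.3), np.float64(53.1), np.float64(70.8), np.float64(53.7)]
[[473.3  29.7 232. ]
 [492.9 -35.3 232. ]
 [439.4 -50.5 232. ]
 [420.8  14.2 232. ]] [456.6 -10.5 232. ] [np.float64(67.9), np.float64(55.7), np.float64(67.3), np.float64(54.7)]
[[492.9 335.5  20. ]
 [482.7 157.5  20. ]
 [432.9 161.   20. ]
 [442.4 343.6  20. ]] [462.72664876 249.40917079  20.        ] [np.float64(178.3), np.float64(50.0), np.float64(182.8), np.float64(51.2)]
86.72885353972013 87.02805732946895
[444.3987903  338.88596283  20.        ] [481.71695504 153.44496314  20.        ]
```

The headless token is the middle one. The rack yaw is about -3°, and the drop mouth is near (457,-12) with yaw about 17°. Next I'll move above the token with the jaws along x and look with the wrist camera.

```bash
python3 -m pendant '[[[-0.353,-0.129,0],[0,0,1.275],0.07],[[-0.353,-0.129,0],[0,0,1.275],0.07],[[-0.353,-0.129,0],[0,0,1.275],0.07],[[-0.353,-0.129,0],[0,0,1.275],0.07],[[-0.353,-0.129,0],[0,0,1.275],0.07],[[-0.353,-0.129,0],[0,0,1.275],0.07],[[-0.353,-0.129,0],[0,0,1.275],0.07],[[-0.353,-0.129,0],[0,0,1.275],0.07],[[-0.353,-0.129,0],[0,0,1.275],0.07],[[-0.353,-0.129,0],[0,0,1.275],0.07]]'
python3 -m pendant '[[[0,0,0],[0,0,0],0.07],[[0,0,0],[0,0,0],0.07],[[0,0,0],[0,0,0],0.07]]'
python3 - <<'E'
from h import *
grab('wrist','w1'); o=get_obs();print(o['tool_pos'],o['tcp_rot'],o['joint_positions'])
E
```

```text
time: 0.98
tool_pos: [471.9, 246.6, 404.2]
tcp_rot: [3.139, 0.002, 1.53]
contact_force: [-0.4, -0.7, -0.6]
grip_width: 69.9
time: 1.23
tool_pos: [466.6, 251.7, 404.6]
tcp_rot: [-3.141, -0.0, 1.546]
contact_force: [-0.4, -0.4, -1.0]
grip_width: 70.6
[466.40453443 251.93336646 404.7095236 ] [-3.14113644e+00 -1.70055581e-04  1.54652394e+00] [3.50542716e-01 3.51459425e-01 1.51007986e+00 3.39480104e-04
 1.28041566e+00 3.74717801e-01]
```

View pics/w1.png

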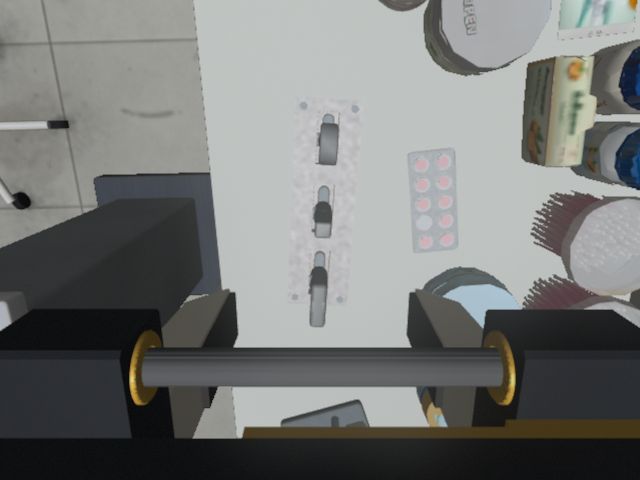

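The wrist view shows the rack (screws at about (303,105), (354,108), (340,299), (293,297)), with the plain token in the middle and its top near (322,233). I'll zoom in for accuracy.

Run:
```python
from h import *
w=load('w1');im=cv2.imread('pics/w1.png')
cv2.imwrite('pics/c1.png',np.hstack([cv2.resize(im[90:310,280:370],(240,587),interpolation=cv2.INTER_CUBIC),cv2.resize(im[180:250,295:350],(461,587),interpolation=cv2.INTER_CUBIC)]))
P=np.array([onz(w,u,20) for u in [(303,105),(354,108),(340,299),(293,297)]]);print(P.round(1),P.mean(0),[np.linalg.norm(P[i]-P[(i+1)%4]).round(1) for i in range(4)])
print(np.rad2deg(np.arctan2(P[0,1]-P[3,1],P[0,0]-P[3,0])),np.rad2deg(np.arctan2(P[1,1]-P[2,1],P[1,0]-P[2,0])))
print(onz(w,(322,233),92),proj(w,[[457,-12,232]]))
```

```text
[[451.2 336.6  20. ]
 [492.9 333.3  20. ]
 [479.6 163.1  20. ]
 [435.7 166.1  20. ]] [464.85575714 249.75286359  20.        ] [np.float64(41.8), np.float64(170.7), np.float64(44.0), np.float64(171.2)]
84.7949147287487 85.50934460428559
[464.82603546 247.58902892  92.        ] [[318.5055836  731.71913362]]
```

View pics/c1.png

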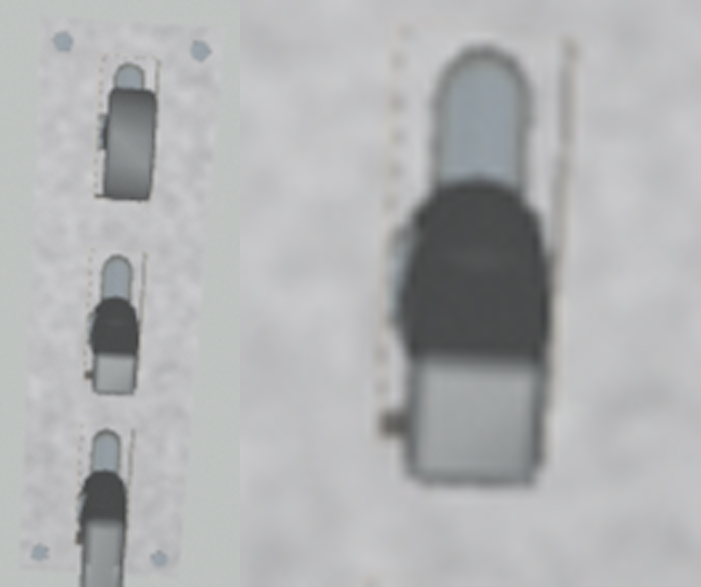

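Run:
```python
from h import *
w=load('w1')
P=np.array([onz(w,u,20) for u in [(304,105.4),(355.4,108.75),(339.6,299.6),(295,297)]]);print(P.mean(0))
for a,b in((0,3),(1,2)): print(np.rad2deg(np.arctan2(P[a,1]-P[b,1],P[a,0]-P[b,0])))
p=onz(w,(323,230.3),92);print(p)
s=load('s0');t=load('t0');print('3view',tri([(s,(271,248.2)),(t,(266,252.5)),(w,(323,230.3))]))
R=cv2.Rodrigues(np.array(w['rvec'],float))[0];print(R)
```

```text
[465.71609172 249.35554312  20.        ]
85.14074287386929
84.99814372030649
[465.58741906 249.57534085  92.        ]
3view [466.18270801 249.6010627   89.91463832]
[[ 0.99972554 -0.02335335 -0.00186282]
 [-0.02182253 -0.95721108  0.28856666]
 [-0.00852211 -0.28844681 -0.957458  ]]
```

```bash
python3 -m pendant '[[[-0.0024,-0.0005,0.03],[0,0,0.054],0.05],[[-0.0024,-0.0005,0.06],[0,0,0.054],0.05],[[-0.0024,-0.0005,0.09],[0,0,0.054],0.05],[[-0.0024,-0.0005,0.12],[0,0,0.054],0.05],[[-0.0024,-0.0005,0.14],[0,0,0.054],0.05],[[-0.0024,-0.0005,0.15],[0,0,0.054],0.05],[[-0.0024,-0.0005,0.157],[0,0,0.054],0.05],[[-0.0024,-0.0005,0.165],[0,0,0.054],0.05],[[-0.0024,-0.0005,0.165],[0,0,0.054],0.05],[[-0.0024,-0.0005,0.165],[0,0,0.054],0.05]]'
python3 - <<'E'
from h import *
a=grab('wrist','w2');im=a['color'][:,:,::-1]
s=cv2.imread('pics/s0.png')
cv2.imwrite('pics/c2.png',np.hstack([cv2.resize(im,(560,420)),cv2.resize(s[235:360,362:433],(239,420),interpolation=cv2.INTER_CUBIC)]))
E
```

```text
time: 2.12
tool_pos: [466.9, 249.0, 240.4]
tcp_rot: [3.14, -0.001, 1.489]
contact_force: [0.5, -0.3, 0.1]
grip_width: 49.9
```

View pics/c2.png

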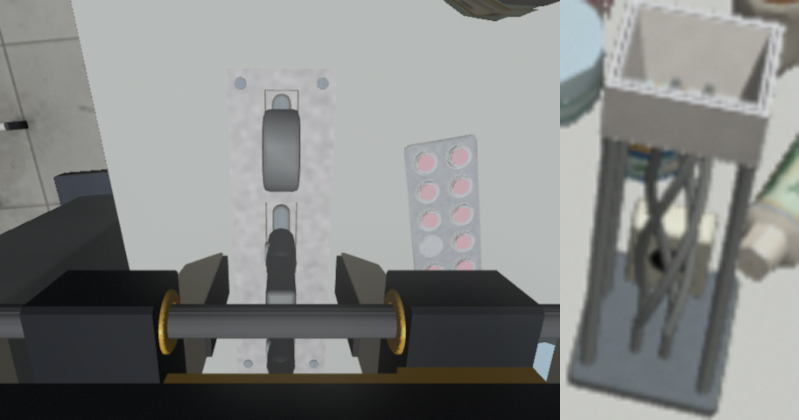

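The jaws straddle the token symmetrically: token at column 281, pads at about 222 and 342. In the right crop the beige reader with its black window (658,260) stands at the back of the drop. That makes the drop's front face the robot, so its yaw is about +17°. Closing the gripper, then lifting straight up.

```bash
python3 -m pendant '[[[0,0,0],[0,0,0],0.0],[[0,0,0],[0,0,0],0.0],[[0,0,0],[0,0,0],0.0],[[0,0,0],[0,0,0],0.0],[[0,0,0],[0,0,0],0.0],[[0,0,0],[0,0,0],0.0],[[0,0,0],[0,0,0],0.0],[[0,0,0],[0,0,0],0.0]]'
python3 -m pendant '[[[0,0,-0.005],[0,0,0],0.0],[[0,0,-0.012],[0,0,0],0.0],[[0,0,-0.025],[0,0,0],0.0],[[0,0,-0.06],[0,0,0],0.0],[[0,0,-0.1],[0,0,0],0.0],[[0,0,-0.14],[0,0,0],0.0],[[0,0,-0.18],[0,0,0],0.0],[[0,0,-0.22],[0,0,0],0.0],[[0,0,-0.25],[0,0,0],0.0],[[0,0,-0.25],[0,0,0],0.0]]'
```

```text
time: 2.83
tool_pos: [466.8, 248.7, 239.8]
tcp_rot: [3.141, -0.0, 1.488]
contact_force: [0.4, -0.4, -0.2]
grip_width: 11.8
time: 3.67
tool_pos: [466.5, 248.7, 497.6]
tcp_rot: [3.129, -0.006, 1.488]
contact_force: [0.3, -0.0, 0.6]
grip_width: 11.7
```

```bash
python3 -m pendant '[[[-0.03,0.0119,0],[0,0,-0.1],0.0],[[-0.07,0.0119,0],[0,0,-0.2],0.0],[[-0.11,0.0119,0],[0,0,-0.3],0.0],[[-0.15,0.0119,0],[0,0,-0.379],0.0],[[-0.19,0.0119,0],[0,0,-0.379],0.0],[[-0.23,0.0119,0],[0,0,-0.379],0.0],[[-0.25,0.0119,0],[0,0,-0.379],0.0],[[-0.26,0.0119,0],[0,0,-0.379],0.0],[[-0.26,0.0119,0],[0,0,-0.379],0.0],[[-0.26,0.0119,0],[0,0,-0.379],0.0]]'
python3 -m pendant '[[[0,0,0],[0,0,0],0.0],[[0,0,0],[0,0,0],0.0],[[0,0,0],[0,0,0],0.0]]'
python3 - <<'E'
from h import *
a=grab('wrist','w3');grab('scene','s3');grab('top','t3');im=a['color'][:,:,::-1]
print(get_obs()['tool_pos'],get_obs()['tcp_rot'])
cv2.imwrite('pics/w3b.png',cv2.resize(im[150:480,180:480],(600,660))[:600])
E
```

```text
time: 4.5
tool_pos: [457.0, -11.1, 489.7]
tcp_rot: [3.141, -0.001, 1.866]
contact_force: [0.2, 0.1, -0.9]
grip_width: 12.2
time: 4.75
tool_pos: [457.1, -10.3, 489.7]
tcp_rot: [3.142, -0.0, 1.869]
contact_force: [-0.0, 0.4, -0.2]
grip_width: 11.5
[457.10406489 -10.76024757 489.68403901] [ 3.14156959e+00 -1.33369986e-04  1.86809884e+00]
```

View pics/w3b.png

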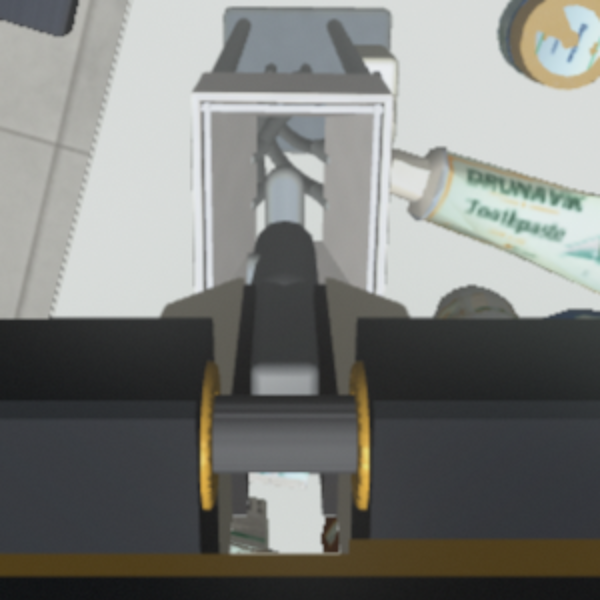

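Run:
```python
from h import *
w=load('w3');f=lambda x,y:(180+x/2,150+y/2)
A,B,C,D=[onz(w,f(*p),232) for p in[(193,95),(391,95),(193,290),(390,290)]]
print(A,B,np.linalg.norm(A-B))
print([np.rad2deg(np.arctan2((a-b)[1],(a-b)[0])) for a,b in((A,C),(B,D))],np.rad2deg(np.arctan2((B-A)[1],(B-A)[0])))
th=np.deg2rad(17);y=np.array([-np.sin(th),np.cos(th),0]);print('mouth',(A+B)/2-36*y)
o=get_obs();T=o['tool_pos'];bz=T[2]-231.8
y=np.array([np.cos(1.868),np.sin(1.868),0])
# crossbar end, top stem centre, predicted vs seen
for n,P in(('barend top',T*[1,1,0]+[0,0,bz+13]+20*y),('top',T*[1,1,0]+[0,0,bz+84])):
    u=proj(w,[P])[0];print(n,(u-[180,150])*2)
```

```text
[421.46487832  12.84692449 232.        ] [475.18520215  29.40742573 232.        ] 56.21497481661612
[np.float64(105.35805192858521), np.float64(108.91238089157257)] 17.133094186862067
mouth [458.85042161 -13.29979611 232.        ]
barend top [289.20143438 177.63883718]
top [290.90314429 406.21294675]
```

The disc is on the left (-x, front) side and the jaws line up with the hopper; collar corners are at (193,95) and (391,95) in the crop. I'll correct by about (+1,-3.3) mm and put the foot 10 mm into the mouth, then look again.

```bash
python3 -m pendant '[[[-0.0033,0.001,0.0],[0,0,0],0.0],[[-0.0033,0.001,0.006],[0,0,0],0.0],[[-0.0033,0.001,0.015],[0,0,0],0.0],[[-0.0033,0.001,0.025],[0,0,0],0.0],[[-0.0033,0.001,0.036],[0,0,0],0.0],[[-0.0033,0.001,0.036],[0,0,0],0.0],[[-0.0033,0.001,0.036],[0,0,0],0.0],[[-0.0033,0.001,0.036],[0,0,0],0.0]]'
python3 - <<'E'
from h import *
a=grab('wrist','w4');b=grab('scene','s4')['color'][:,:,::-1];c=grab('top','t4')['color'][:,:,::-1];im=a['color'][:,:,::-1]
r=lambda i,w,h:cv2.resize(i,(w,h),interpolation=cv2.INTER_CUBIC)
cv2.imwrite('pics/c4.png',np.hstack([r(im[180:340,250:400],400,427),r(b[190:275,365:445],400,427)]))
E
```

```text
time: 5.57
tool_pos: [459.1, -14.3, 453.9]
tcp_rot: [3.141, -0.0, 1.867]
contact_force: [-0.0, -0.3, 0.4]
grip_width: 12.0
```

View pics/c4.png

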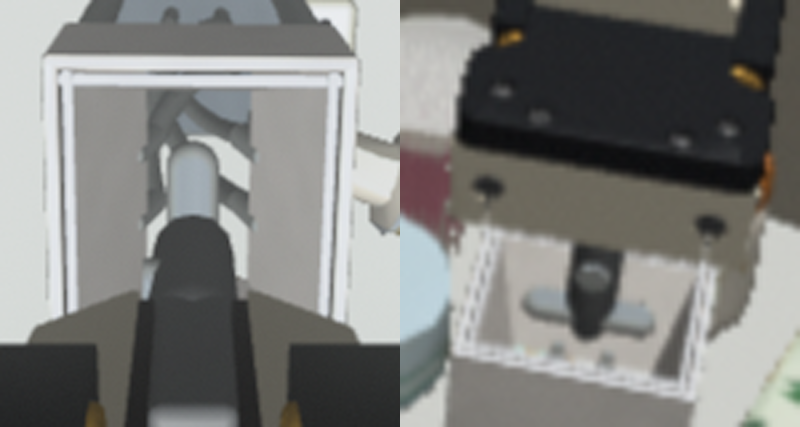

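The foot is inside the mouth and the disc is visible from the front at (592,275) in the right crop. In that scene crop the bar centre (589,311) matches the rim centre (586,307). The wrist view suggests about 1 mm more toward +x. I'll lower another 20 mm and check the force.

```bash
python3 -m pendant '[[[0,0.001,0.004],[0,0,0],0.0],[[0,0.001,0.008],[0,0,0],0.0],[[0,0.001,0.012],[0,0,0],0.0],[[0,0.001,0.016],[0,0,0],0.0],[[0,0.001,0.02],[0,0,0],0.0],[[0,0.001,0.02],[0,0,0],0.0],[[0,0.001,0.02],[0,0,0],0.0],[[0,0.001,0.02],[0,0,0],0.0]]'
```

```text
time: 6.38
tool_pos: [460.0, -14.0, 433.8]
tcp_rot: [3.141, -0.0, 1.867]
contact_force: [0.2, -0.0, -0.4]
grip_width: 12.0
```

No contact force, with the foot about 30 mm deep. Releasing.

```bash
python3 -m pendant '[[[0,0,0],[0,0,0],0.04],[[0,0,0],[0,0,0],0.04],[[0,0,0],[0,0,0],0.04],[[0,0,0],[0,0,0],0.04],[[0,0,0],[0,0,0],0.04],[[0,0,0],[0,0,0],0.04],[[0,0,0],[0,0,0],0.04],[[0,0,0],[0,0,0],0.04],[[0,0,0],[0,0,0],0.04],[[0,0,0],[0,0,0],0.04]]'
python3 - <<'E'
from h import *
a=grab('wrist','w5')['color'][:,:,::-1];b=grab('scene','s5')['color'][:,:,::-1]
r=lambda i,w,h:cv2.resize(i,(w,h),interpolation=cv2.INTER_CUBIC)
cv2.imwrite('pics/c5.png',np.hstack([r(a[130:340,240:400],400,525),r(b[225:355,365:445],323,525)]))
E
```

```text
time: 7.22
tool_pos: [459.9, -14.0, 433.7]
tcp_rot: [3.142, -0.0, 1.867]
contact_force: [-0.2, 0.2, -1.6]
grip_width: 40.0
```

View pics/c5.png

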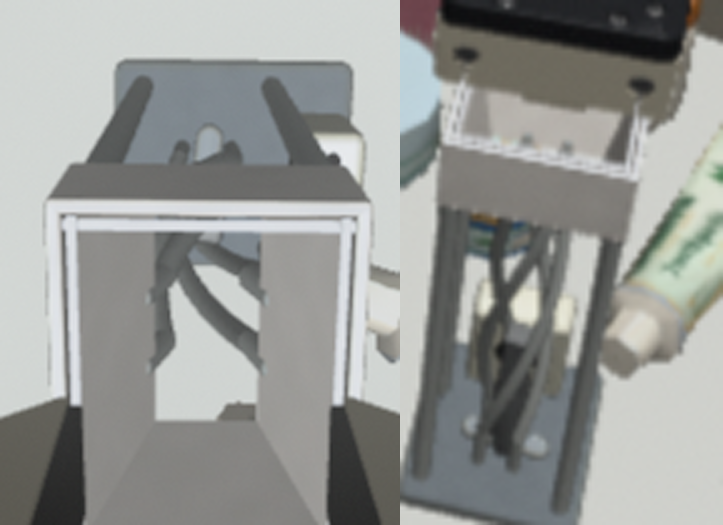

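The hopper is empty and the token stands at the seat, with its crossbar ends showing at (470,427) and (537,446) and no disc visible from the front. I'll retreat upward and check the orientation from the bar ends.

```bash
python3 -m pendant '[[[0,0,-0.015],[0,0,0],0.04],[[0,0,-0.04],[0,0,0],0.04],[[0.02,0,-0.07],[0,0,0],0.04],[[0.06,0,-0.07],[0,0,0],0.04],[[0.1,0,-0.07],[0,0,0],0.04],[[0.13,0,-0.07],[0,0,0],0.04],[[0.15,0,-0.07],[0,0,0],0.04],[[0.15,0,-0.07],[0,0,0],0.04],[[0.15,0,-0.07],[0,0,0],0.04],[[0.15,0,-0.07],[0,0,0],0.04]]'
python3 - <<'E'
from h import *
a=grab('wrist','w6')['color'][:,:,::-1];b=grab('scene','s6');c=b['color'][:,:,::-1];t=grab('top','t6')['color'][:,:,::-1]
f=lambda x,y:(365+x/323*80,225+y/525*130)
L=onz(b,f(472,427),20);R=onz(b,f(535,447),20);print(L,R,np.linalg.norm(L-R),np.rad2deg(np.arctan2((L-R)[1],(L-R)[0]))-90)
r=lambda i,w,h:cv2.resize(i,(w,h),interpolation=cv2.INTER_CUBIC)
cv2.imwrite('pics/c6.png',np.hstack([r(c[280:355,365:425],400,500),r(a,400,300+200)]))
print(get_obs()['tool_pos'])
E
```

```text
time: 8.15
tool_pos: [416.3, 129.1, 503.7]
tcp_rot: [3.141, 0.0, 1.867]
contact_force: [-0.7, -0.7, -0.8]
grip_width: 40.1
[ 548.83111637 -151.28242956   20.        ] [ 553.10368349 -178.36337672   20.        ] 27.41591743711436 8.965665993777762
[416.56477834 128.61356605 503.60353993]
```

View pics/c6.png

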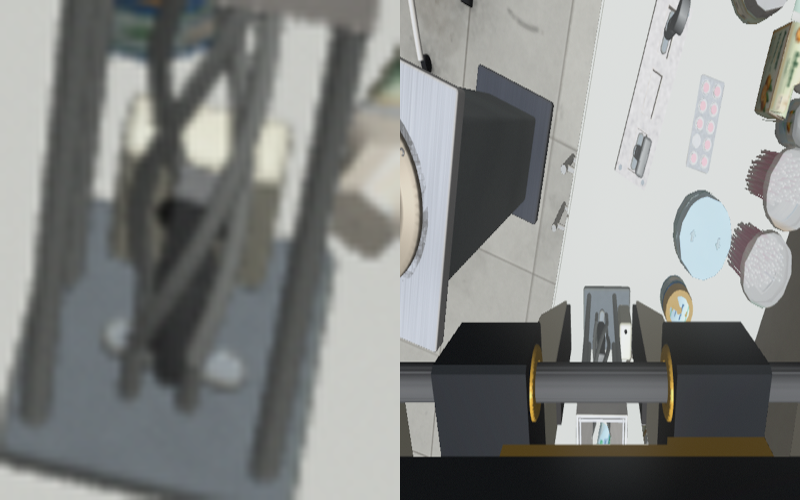

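Run:
```python
from h import *
b=load('s6');f=lambda x,y:(365+x/6.667,280+y/6.667)
L=onz(b,f(112,335),20);R=onz(b,f(226,372),20);print(L,R,(L+R)/2,np.linalg.norm(L-R),np.rad2deg(np.arctan2((L-R)[1],(L-R)[0]))-90)
q=lambda P:(proj(b,[P])[0]-[365,280])*6.667
c=np.array([459,-13,0.]);x=np.array([np.cos(.297),np.sin(.297),0])
print('top',q(c+[0,0,96]),'disc if front',q(c-7.5*x+[0,0,42]),'seat',q(c+[0,0,12]))
r=lambda i:cv2.resize(i,(400,400),interpolation=cv2.INTER_CUBIC)
w=load('w6')['color'][:,:,::-1]
cv2.imwrite('pics/c7.png',np.hstack([r(w[270:350,440:520]),r(w[0:190,320:510])]))
```

```text
[455.6514626    1.87336396  20.        ] [460.98375666 -29.42314018  20.        ] [458.31760963 -13.77488811  20.        ] 31.74751220652998 9.66919714839156
top [194.44338799 175.94438263] disc if front [170.25535691 324.76594473] seat [164.56905738 367.52637002]
```

View pics/c7.png

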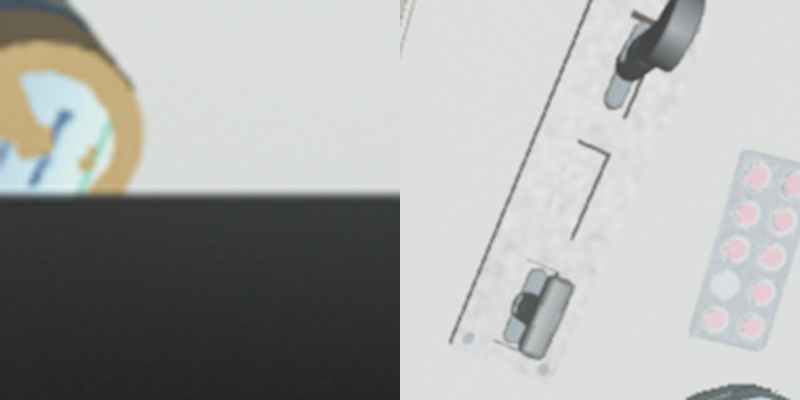

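The predicted top pixel (194,176) matches the one seen, so the token is standing on the seat. The rack keeps the other two tokens, and its middle pocket is empty. The bar yaw reads coarse, about 10° against 17°. I've viewed 11 pictures, so the last one will be a close wrist view from the left side.

```bash
python3 -m pendant '[[[0.02,0,0.02],[0,-0.1,0],0.04],[[0.04,0,0.05],[0,-0.2,0],0.04],[[0.04,0,0.08],[0,-0.3,0],0.04],[[0.04,0,0.11],[0,-0.4,0],0.04],[[0.04,0,0.14],[0,-0.49,0],0.04],[[0.04,0,0.157],[0,-0.49,0],0.04],[[0.04,0,0.157],[0,-0.49,0],0.04],[[0.04,0,0.157],[0,-0.49,0],0.04],[[0.04,0,0.157],[0,-0.49,0],0.04],[[0.04,0,0.157],[0,-0.49,0],0.04]]'
python3 - <<'E'
from h import *
a=grab('wrist','w8');grab('scene','s8')
c=np.array([458.3,-13,0.]);x=np.array([np.cos(.297),np.sin(.297),0]);y=np.array([-x[1],x[0],0])
print({n:proj(a,[P])[0].round() for n,P in dict(seat=c+[0,0,12],top=c+[0,0,96],disc=c+8*x+[0,0,42],front=c-8*x+[0,0,42],barL=c+20*y+[0,0,20],reader=c+30*x+[0,0,41]).items()})
u=proj(a,[c+[0,0,50]])[0].astype(int);x0,y0=max(u[0]-75,0),max(u[1]-95,0)
im=a['color'][:,:,::-1];print(x0,y0)
cv2.imwrite('pics/c8.png',cv2.resize(im[y0:y0+150,x0:x0+150],(600,600),interpolation=cv2.INTER_CUBIC))
E
```

```text
time: 9.13
tool_pos: [405.2, 167.5, 348.3]
tcp_rot: [3.138, 0.49, 1.864]
contact_force: [0.5, -0.0, -0.0]
grip_width: 40.0
{'seat': array([320., 215.]), 'top': array([320., 290.]), 'disc': array([330., 239.]), 'front': array([311., 239.]), 'barL': array([320., 204.]), 'reader': array([356., 238.])}
245 150
```

View pics/c8.png

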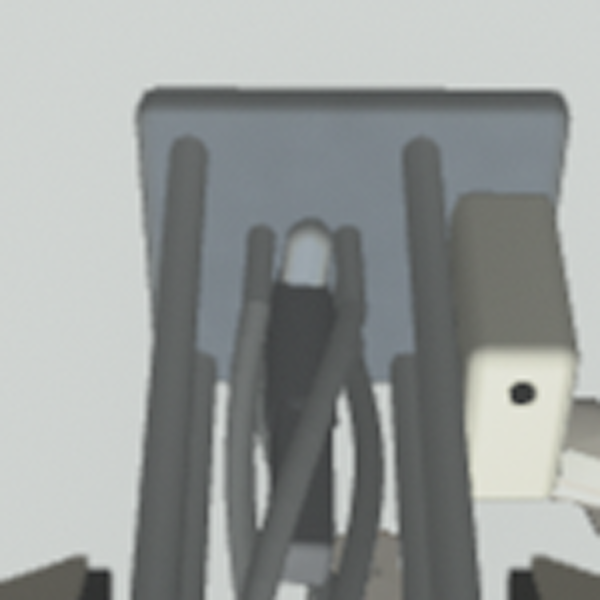

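Run:
```python
from h import *
s=load('s6')['color'];w=load('w8')['color'];s4=load('s4')['color']
print('scene front',s[322:333:2,384:397].mean(2).astype(int))
print('held disc ref max',s4[240:250,478:488].max((0,1)))
print('wrist',w[232:250:3,305:340].mean(2).astype(int))
d=np.abs(s.astype(int)-load('s8')['color'])[255:355,365:425];print('change',d.max())
```

```text
scene front [[112  85  68  71  52  60  77  81  78  63  52  52  58]
 [111  80  74  72  68  74  74  68  56  54  53  57  81]
 [111  75  70  70  72  72  64  51  51  52  52  67  95]
 [107  73  65  69  65  52  48  47  50  51  63  90 103]
 [ 79  65  66  59  45  41  45  48  50  61  86  99 100]
 [ 71  69  75  59  43  41  44  47  56  83  98  99 105]]
held disc ref max [197 198 194]
wrist [[ 98 104 109 111 109 103  84  69  69  69  69  70  71  71  72  72  72  72
   71  70  70  68  69  77  86  87  88  90  90  88 110 129 131 130 131]
 [104 111 114 111 105  96  79  67  69  70  71  71  71  71  72  72  73  72
   71  70  70  71  76  84  87  88  89  90  88  86  95 118 132 132 131]
 [107 113 113 109 102  89  74  68  69  69  70  71  71  72  73  72  72  71
   71  69  72  78  85  88  90  91  93  91  89  87  96 121 133 131 132]
 [109 112 111 106  96  91  78  67  68  70  70  71  72  71  71  73  72  72
   72  73  80  85  88  91  90  92  90  88  85  83  81 105 127 132 131]
 [113 113 110 101  94  90  80  68  68  70  69  71  72  72  73  72  72  72
   76  82  86  89  92  93  94  91  87  84  84  86  84  83 101 122 128]
 [114 113 106  99  94  91  76  69  69  70  71  72  72  73  72  73  71  75
   81  87  90  92  94  94  92 117 109  81  83  83  84  85  88 165 204]]
change 14
```

The body is dark (about 40–55) where a front-facing disc would show bright, so the disc faces the reader. Nothing moved between the last two scene frames. Handing in.

```bash
python3 -c "
from plant import close_job
print(close_job())"
```

```text
the job is handed in; nothing more can be done
None
```

I took the headless token from the rack's middle pocket and released it foot first in the hopper, disc toward the open front. It slid through and now stands on the seat. I then backed the arm clear and handed the job in at about 9.2 s.

**What the last checks showed:**
- **Standing on the seat:** the token's top appears where a token standing there should show it, and nothing at the drop changed between the last two scene pictures.
- **Other tokens:** both are still in the rack, and the middle pocket is empty.
- **Forces:** no reading went above about 2 N.

**Less certain:**
- **Disc direction:** I never saw the disc itself at the seat, because wires hid that side. I infer that it faces the reader: the token's front is dark where the disc would be bright, and the crossbar lies roughly along y.
- **Crossbar yaw:** it measured about 10° against the drop's 17°. That is a coarse reading from partly hidden bar ends, and the close-up also suggested a few degrees of play within the wires.

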